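Lift the relay tray out of the slide-top parts box and hold it up level

TASK

Slide the cover of the grey parts box all the way open, then lift the black tray with its relays out by its middle handle wall. Finish still holding it steady and level straight above its compartment, its underside about 15 cm above the bench, with every relay still in it, so that the parts can be looked over; the program ends while holding, nothing is put down. Keep the tray from tipping on the way and leave the other things on the bench where they are.

Things in the scene. Friction and masses are not known exactly. Their poses are not given: they have to be found in the camera images.
- partsbox: Grey steel parts box fixed to the bench, 146 (x) x 260 (y) x 73 mm; yaw up to 0.6 rad either way. Origin: centre of its underside; y along it, z up. Its -y half is an open compartment (inside 120 x 118 mm, y -122 to -4 mm; floor 4 mm, rim 65 mm above the bench); its +y half a closed deck. Side rails at x = +-70 mm rise 8 mm above the rim and guide the cover.
- bay (a point): Centre of the compartment's mouth, at rim height: 63 mm from the box origin along the box's -y, 65 mm above the bench. Axes as the box.
- cover (a joint): Slide of the flat aluminium cover (134 x 122 x 4 mm, top face 70 mm above the bench): 0 = shut over the compartment, grows as the cover moves along the box's +y over the deck, 0.126 m = fully open, at its stop. Starts at 0 to 0.04. About 1.5 N of friction; it stays where it is left.
- cover_grip (a point): Point in the black upright grip bar on the cover's centre, 84 mm above the bench. Bar: 50 mm long (box x), 12 mm thick (box y), 24 mm tall, from the cover's top face (70 mm above the bench) to 94 mm. Axes as the box. It can be pinched from above with the fingers closing along the box's y.
- tray: Black lift-out tray under the cover, 110 (x) x 104 (y) mm, rim walls 22 mm high, 3 mm thick; about 5 mm of play all round in the compartment, about 0.2 kg with its relays. Origin: centre of its underside, 4 mm above the bench at the start; its axes are within 0.03 rad of the box's, z up. Relay tops are 13 mm above its underside.
- tray_grip (a point): Grip point in the tray's middle handle wall, over the tray's centre, 45 mm above its underside (49 mm above the bench at the start). The wall runs along the tray's y: 10 mm thick (x), 60 mm long (y), top 56 mm above the underside. Grip from above, fingers closing along the tray's x; fingertips can go down to 26 mm above the underside. Axes as the tray.
- relay0: One of three loose white relays, 13 x 25 x 10 mm, 15 g, lying in the tray beside its handle wall. Origin: centre of its underside.
- relay1: One of three loose white relays, 13 x 25 x 10 mm, 15 g, lying in the tray beside its handle wall. Origin: centre of its underside.
- relay2: One of three loose white relays, 13 x 25 x 10 mm, 15 g, lying in the tray beside its handle wall. Origin: centre of its underside.
- tape_small: Bystander: green roll of tape lying flat, 70 mm across, 24 mm high, near the robot's side of the box. Origin: centre of its underside.
- tape_big: Bystander: green roll of tape lying flat, 92 mm across, 36 mm high. Origin: centre of its underside.
- solder: Bystander: metal spool standing on the bench, 56 mm across, 50 mm high. Origin: centre of its underside.
- flux: Bystander: small upright bottle, 40 mm across, 80 mm high, behind the box. Origin: centre of its underside.
- driver: Bystander: screwdriver lying on the bench behind the box. Origin: on its underside.
- meter: Bystander: grey hand-held meter lying flat, 150 x 80 x 38 mm. Origin: centre of its underside.

How it is judged (in metres and radians):
On the way, in this order (a step that is already met when the one before it is completed fails the run):
1. the cover is slid fully open (value of joint cover above 0.112 m), for 0.2 s.
2. the tray is lifted out, clear of the box, level, above its compartment, in the fingers (height (world z) of tray_grip between 0.155 and 0.245 m and angle between tray_grip's own z axis and vertical below 0.12 rad and horizontal distance between tray_grip and bay below 0.05 m and contact force between tray and the fingers above 1 N and contact force between tray and partsbox below 0.1 N), for 0.2 s.
At the end, for the whole second after the job is handed in: Cover within 14 mm of fully open; tray held in the fingers with its underside 110 to 200 mm above the bench, tilted less than 0.12 rad, within 50 mm (horizontally) of the compartment's centre, not touching the box, nearly still (under 0.03 m/s and 0.2 rad/s); all three relays in the tray (all of step 2 and value of joint cover above 0.112 m and distance between each of relay0, relay1, relay2 and tray_grip below 0.085 m and linear speed of tray below 0.03 m/s and angular speed of tray below 0.2 rad/s); the arm keeps its last pose, push and grip.
It fails at once if the tray is tipped by more than 0.35 rad (angle between tray_grip's own z axis and vertical above 0.35 rad).
It fails at once if another thing on the bench is moved by more than 3 cm (distance of any of tape_small, tape_big, solder, flux, driver, meter from where it was at the start of the episode above 0.03 m).
It also fails if it takes over 45 s, if anything falls off the work surface, if the arm or the gripper's body presses on something with over 40 N, if the wrist force passes 120 N, or if a joint passes its speed limit or range.

ROBOT

A 6-joint arm with a two-finger parallel gripper is mounted at the origin on the work surface. World frame = base frame: x ahead of the robot, y to its left, z up, the work surface at z = 0. Lengths are in mm, angles in rad, forces in N, time in s.
With the tool pointing down it reaches from about 300 to 850 mm from the base axis. Payload 4.2 kg.
Tool frame: the origin (TCP) lies at the very end of the fingers, on their centre line; the grasp point (between the pads) lies 19 mm behind it; z points along the fingers, y is the line along which they close (so a half turn about z gives the same grasp; the last joint's range is limited). The gripper opens to 91 mm and grips with 3 to 60 N. Pads are 32 mm wide; open, the fingers measure 118 mm over their backs; the gripper's body (76 mm by 178 mm) begins 60 mm behind the grasp point.
Start: joints at [1.225, 0.32, 1.565, -0, 1.257, -0.02], TCP at [184.042, 544.77, 185.576] pointing down, gripper open.
Joint ranges: [-3.11, 3.11], [-0.84, 2.01], [0.21, 2.61], [-1.34, 4.49], [0.05, 2.63], [-2.56, 2.56]. Speed limits (rad/s): [2.57, 2.57, 3.14, 3.14, 3.14, 3.14].

INTERFACE

Orientations are given as a unit quaternion [x, y, z, w].
In Python, from station import ctrl gives the robot as it stands.
- The arm moves only by the tool play_rows, never from a script. Its argument "targets" is a list of rows, each a list of 5 numbers: the opening in per cent of the stroke, from 0 (shut) to 100 (fully open), then the shift along the tool's x, y, z in m, then the turn about the tool's z in rad. A call has 1 to 12 rows; each row is the pose to reach, as a shift and turn from the pose commanded when the call began, along the tool's axes at that moment; what a row does not reach only later rows make up. A row lasts 1/8 s, in which the tool goes at most 62.5 mm and 10.7 degrees, less where a joint would pass 70% of its speed; a pose out of reach is approached as far as the arm can. A call with a gripper value outside its range is refused whole. The fingers move at their own pace and stop on an object; "grip_force" is the grip in N (left out, the last holds). Time passes only in rows, so rows that repeat a pose let the fingers close. It gives the time, the measured TCP pose, the force, the opening and the grip force at its end, in the units of the state.
- ctrl.get_obs(): the state, without advancing time (a new reading comes with each control period).
- ctrl.capture(name): name is "scene" or "side" or "wrist"; returns the picture (400x640x3 uint8, blue, green, red); there is no depth.
- ctrl.calibration(name): a dict with "camera_matrix" (3x3 intrinsics, pixels), "R" (3x3) and "t" (3): a world point X has camera coordinates R X + t. Camera axes: x right, y down, z forward; pixel columns grow to the right and rows downward; lengths in mm; the calibration is good to about 2 mm. A picture is of the moment at which its call begins: read the wrist's pose just before it. calibration takes no time and is no camera call; for the wrist camera it gives the pose at the moment of the call.
- ctrl.hand_in(): hands the job in; it is judged then, once.
The state is a dict: "time_s": time; "qpos": joint angles; "joint_velocities": joint speeds; "effort": joint torques, N m; "ee_pos": TCP position; "ee_rot": TCP orientation; "wrist_force": force on the tool from outside, world axes, zero at the start; "moment": the same for the moment, N m; "width": opening from 0.0 (shut) to 1.0 (fully open); "grip_force": force on a finger pad.
Only numpy, scipy, OpenCV 4.12 (cv2) and the standard library are available. Lean on these libraries where they do the work, as an engineer would, in place of code of your own. Each camera call takes 0.05 s, during which the arm holds its last target. There are 200 camera calls.

## Working session

There is one attempt and no reset: what is moved stays moved. The work goes in short steps, Python scripts to look and compute and a tool call to move; the robot and the scene stay as the last step left them, time stands still between calls to the robot, and variables do not carry over. Pictures are saved under pics/ and viewed, at most 10 in all, crops included, and the job is handed in when it is done.

Besides the shell and the picture viewer there is one more tool, called after "Call:" as name(argument=value, ...) on one line, values as JSON. play_rows: Moves the arm, as the interface text tells. Its arguments: {"type":"object","properties":{"targets":{"type":"array"},"grip_force":{"type":"number"}},"required":["targets"]}

```bash
mkdir -p pics; python3 - <<'E'
from station import ctrl
import cv2
o=ctrl.get_obs();print({k:o[k] for k in('time_s','ee_pos','ee_rot','width','wrist_force')})
for n in('scene','side'):
    cv2.imwrite(f'pics/{n}0.png',ctrl.capture(n));c=ctrl.calibration(n);print(n,c)
E
```

```text
{'time_s': 0.0, 'ee_pos': array([183.85112935, 544.2336265 , 184.71685512]), 'ee_rot': array([ 1.62193917e-01,  9.86758509e-01, -8.66669045e-04, -1.64665826e-04]), 'width': 0.9969919590106279, 'wrist_force': array([ 0.70184987, -0.01106861,  0.61281073])}
scene {'camera_matrix': array([[455.42401976,   0.        , 323.30539603],
       [  0.        , 455.42401976, 196.27470479],
       [  0.        ,   0.        ,   1.        ]]), 'R': array([[-0.81965793,  0.5726758 ,  0.01425825],
       [ 0.29479663,  0.44301553, -0.84665943],
       [-0.49117799, -0.68976783, -0.53194409]]), 't': array([ 466.57441378, -105.29687187, 1788.85803042])}
side {'camera_matrix': array([[479.49411751,   0.        , 315.20124212],
       [  0.        , 479.49411751, 190.81847549],
       [  0.        ,   0.        ,   1.        ]]), 'R': array([[ 0.93991929, -0.34131301,  0.00755955],
       [-0.255744  , -0.71859967, -0.6466912 ],
       [ 0.22615642,  0.60590423, -0.76271446]]), 't': array([-564.83096763,  189.53362044, 1174.22131923])}
```

View pics/scene0.png

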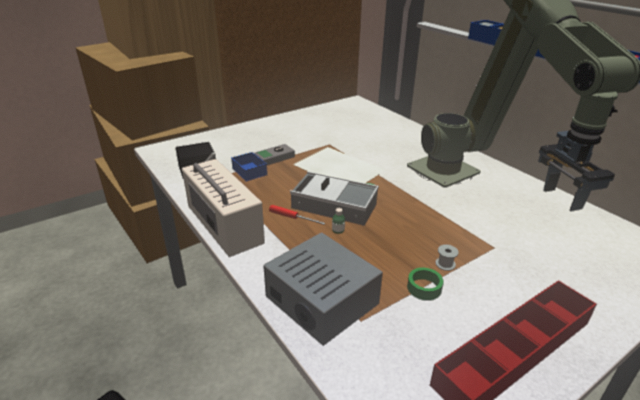

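View pics/side0.png

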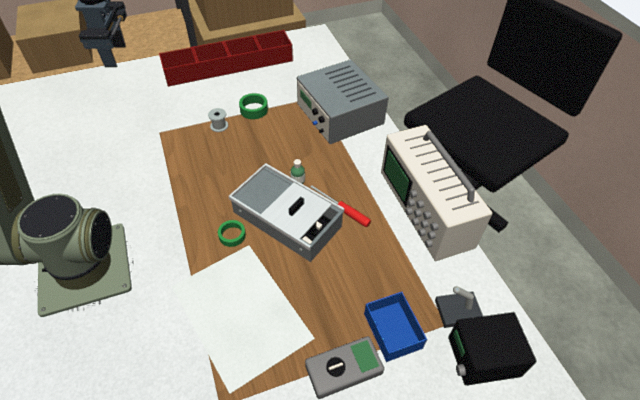

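The side picture shows the box with its deck end at about (250,180), the compartment end at (325,230), the grip bar at (296,206) and the cover partly open. I'll zoom in to pick corners.

```bash
python3 - <<'E'
import cv2
a=cv2.imread('pics/side0.png')[150:270,215:375]
cv2.imwrite('pics/side0c.png',cv2.resize(a,None,fx=5,fy=5,interpolation=cv2.INTER_CUBIC))
E
```

```text
(no output)
```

View pics/side0c.png

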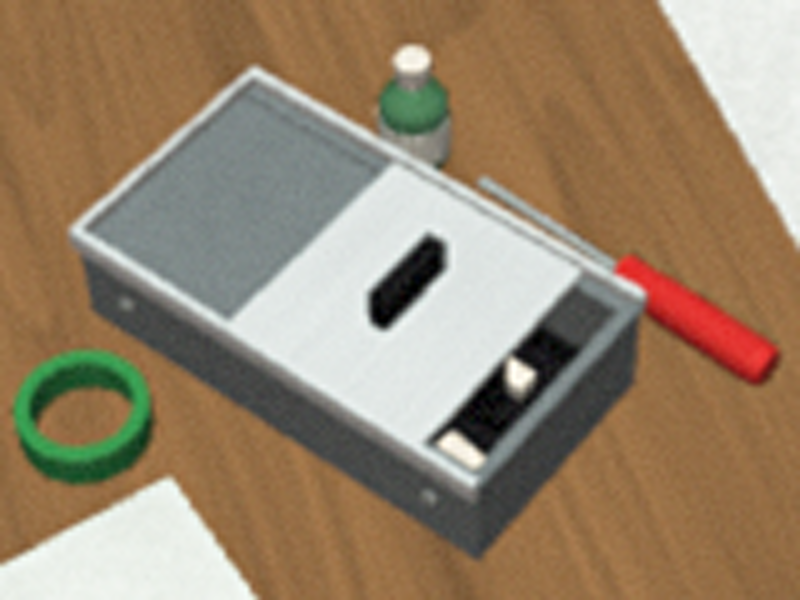

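```bash
cat > h.py <<'E'
import numpy as np, cv2
from station import ctrl
from scipy.optimize import least_squares
def ray(n,uv,z,c=None):
    c=c or ctrl.calibration(n); K,R,t=map(np.array,(c['camera_matrix'],c['R'],c['t'])); t=t.ravel()
    d=R.T@np.linalg.inv(K)@np.array([*uv,1.]); o=-R.T@t
    return o+d*(z-o[2])/d[2]
def proj(n,X,c=None):
    c=c or ctrl.calibration(n); p=(c['R']@np.asarray(X,float).T).T+np.ravel(c['t']); p=p@c['camera_matrix'].T
    return p[:,:2]/p[:,2:]
def b2w(b,P):
    P=np.atleast_2d(P).astype(float); c,s=np.cos(b[2]),np.sin(b[2]); Q=P.copy()
    Q[:,0]=b[0]+c*P[:,0]-s*P[:,1]; Q[:,1]=b[1]+s*P[:,0]+c*P[:,1]; return Q
E
python3 - <<'E'
from h import *
C=lambda u,v:((u+.5)/5-.5+215,(v+.5)/5-.5+150)
c=[ray('side',C(*p),73) for p in((72,232),(255,68),(645,292),(475,492))]
for a,b in((0,1),(1,2),(2,3),(3,0)): print(np.linalg.norm(c[a]-c[b]))
print(np.round(c,1))
P=np.array([[-73,130],[73,130],[73,-130],[-73,-130]])
f=lambda b:(b2w(b,P)-np.array(c)[:,:2]).ravel()
s=least_squares(f,[500,0,0]);b=s.x;print(b,s.fun.round(1))
def inv(X):
    d=X[:2]-b[:2];co,si=np.cos(b[2]),np.sin(b[2]);return np.round([co*d[0]+si*d[1],-si*d[0]+co*d[1]],1)
for p in((388,165),(232,318),(582,268),(428,440)): print('cover edge',inv(ray('side',C(*p),70)))
print('bar',inv(ray('side',C(407,282),82)))
# scene check
print(proj('scene',b2w(b,np.c_[P,[73]*4])).round(1))
o=ctrl.get_obs();from scipy.spatial.transform import Rotation as Ro
print(Ro.from_quat(o['ee_rot']).as_matrix().round(3))
E
```

```text
145.05992712846273
257.9799389862125
147.3400390561404
261.3097310206472
[[ 380.8   44.    73. ]
 [ 501.6  124.3   73. ]
 [ 643.4  -91.2   73. ]
 [ 522.6 -175.5   73. ]]
[512.1000666  -24.59228043   0.58251292] [-1.2 -0.2 -0.1 -0.2  1.2 -1.8  0.1  2.2]
cover edge [63.7 30.2]
cover edge [-63.1  29.1]
cover edge [ 68.6 -92.2]
cover edge [-62.5 -94.6]
bar [  0.4 -32.7]
[[377.2 185.6]
 [364.3 207.8]
 [288.6 190.7]
 [306.4 170.9]]
[[-0.947  0.32  -0.001]
 [ 0.32   0.947 -0.001]
 [ 0.    -0.002 -1.   ]]
```

The corner fit matches the known box size within about 2 mm: origin (512,-25), yaw 0.583. The bar is at box y of about -32, so the cover is about 0.03 open. Next I move above the bar with the fingers closing along box y.

Call:
play_rows(targets=[[100, -0.045, -0.038, 0, 0.186], [100, -0.09, -0.076, 0, 0.372], [100, -0.135, -0.114, 0, 0.558], [100, -0.18, -0.152, 0, 0.744], [100, -0.225, -0.19, 0, 0.93], [100, -0.27, -0.228, 0, 1.116], [100, -0.315, -0.266, 0, 1.302], [100, -0.36, -0.304, 0, 1.488], [100, -0.405, -0.342, 0, 1.674], [100, -0.45, -0.38, 0, 1.86], [100, -0.495, -0.418, 0, 2.046], [100, -0.518, -0.454, 0, 2.232]])

```text
time_s: 1.6
ee_pos: [530.6, -53.3, 184.9]
ee_rot: [0.959, 0.284, -0.0, -0.0]
wrist_force: [0.0, -0.4, -0.3]
width: 0.998
grip_force: 0.0
```

Call:
play_rows(targets=[[100, 0, 0, 0, 0], [100, 0, 0, 0, 0]])

```text
time_s: 1.85
ee_pos: [528.9, -50.8, 185.1]
ee_rot: [0.958, 0.288, -0.0, -0.001]
wrist_force: [0.2, -0.1, -0.2]
width: 1.001
grip_force: 0.0
```

```bash
python3 - <<'E'
from h import *
from scipy.spatial.transform import Rotation as Ro
o=ctrl.get_obs();print(o['time_s'],o['ee_pos'],o['qpos']);print(Ro.from_quat(o['ee_rot']).as_matrix().round(3))
c=ctrl.calibration('wrist');np.savez('w1.npz',**c)
im=ctrl.capture('wrist')
b=[512.1,-24.6,.5825]
P=np.vstack([b2w(b,[[x,y,73] for x,y in((-73,130),(73,130),(73,-130),(-73,-130))]),b2w(b,[[x,y,94] for x,y in((-25,-38),(25,-38),(25,-26),(-25,-26))]),b2w(b,[[x,-93,70] for x in(-60,60)])])
for i,q in enumerate(proj('wrist',P,c)): cv2.circle(im,tuple(int(v) for v in q.round()),2,(0,0,255) if i<4 else (0,255,255),-1)
cv2.imwrite('pics/w1.png',im)
E
```

```text
1.85 [528.93818935 -50.75754033 185.10599211] [-1.17741665e-01  2.52040179e-01  1.66243259e+00  6.65296552e-04
  1.22840622e+00  8.68367673e-01]
[[ 0.834  0.552 -0.001]
 [ 0.552 -0.834  0.001]
 [-0.001 -0.001 -1.   ]]
```

View pics/w1.png

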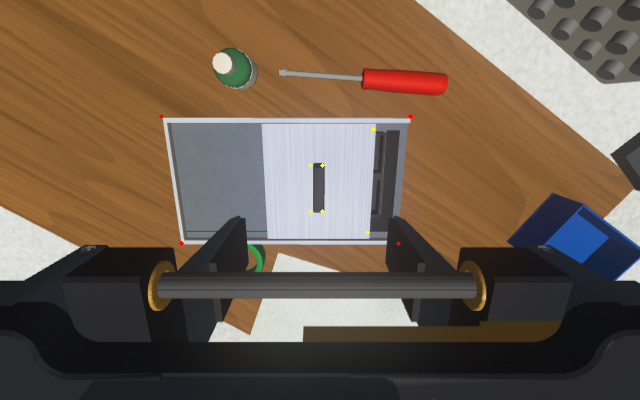

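The overlay shows the box corners agreeing within about 2 px. The bar, at (314–325, 163–212), is about 3 mm further along -y than predicted. Now I descend and pinch.

Call:
play_rows(targets=[[100, 0, 0.003, 0.03, 0], [100, 0, 0.003, 0.06, 0], [100, 0, 0.003, 0.085, 0], [70, 0, 0.003, 0.1, 0], [50, 0, 0.003, 0.109, 0], [30, 0, 0.003, 0.109, 0], [0, 0, 0.003, 0.109, 0], [0, 0, 0.003, 0.109, 0], [0, 0, 0.003, 0.109, 0], [0, 0, 0.003, 0.109, 0], [0, 0, 0.003, 0.109, 0]], grip_force=15)

```text
time_s: 3.28
ee_pos: [531.2, -53.7, 76.6]
ee_rot: [0.958, 0.288, 0.0, -0.0]
wrist_force: [0.1, -0.5, -0.1]
width: 0.153
grip_force: 0.0
```

Call:
play_rows(targets=[[0, 0, 0, 0, 0], [0, 0, 0, 0, 0], [0, 0, 0, 0, 0]])

```text
time_s: 3.65
ee_pos: [531.1, -53.6, 76.5]
ee_rot: [0.958, 0.288, 0.0, -0.0]
wrist_force: [0.5, -0.1, -1.3]
width: 0.002
grip_force: 0.0
```

The fingers closed fully, so the grasp missed. I'll look.

```bash
python3 - <<'E'
from h import *
im=ctrl.capture('wrist');cv2.imwrite('pics/w2.png',im)
s=ctrl.capture('side')[140:270,215:375]
cv2.imwrite('pics/c2.png',np.vstack([cv2.resize(im,(480,300)),cv2.resize(s,(369,300))[:, :] if 0 else cv2.resize(s,(480,300))]))
print(ctrl.get_obs()['time_s'])
E
```

```text
3.75
```

View pics/c2.png

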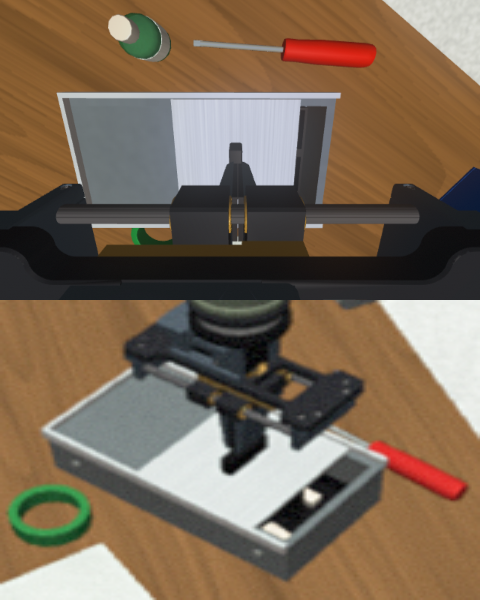

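```bash
python3 - <<'E'
from h import *
o=ctrl.get_obs();T=o['ee_pos'];print(o['time_s'],T,o['width'],o['grip_force'],o['wrist_force'])
b=[512.1,-24.6,.5825]
B=b2w(b,[[x,-35+y,z] for z in(70,94) for x,y in((-25,-6),(25,-6),(25,6),(-25,6))])
out=[]
w=cv2.imread('pics/w2.png')
for n,im,(r0,r1,c0,c1) in(('wrist',w,(170,330,220,420)),('side',ctrl.capture('side'),(150,240,250,350))):
    f=5 if n=='side' else 3
    cr=cv2.resize(im[r0:r1,c0:c1],None,fx=f,fy=f,interpolation=cv2.INTER_CUBIC)
    cr=np.clip(cr.astype(float)*1.8,0,255).astype(np.uint8)
    for q in proj(n,B): cv2.circle(cr,(int((q[0]-c0+.5)*f),int((q[1]-r0+.5)*f)),3,(0,255,255),-1)
    q=proj(n,[T])[0];cv2.circle(cr,(int((q[0]-c0+.5)*f),int((q[1]-r0+.5)*f)),4,(0,0,255),-1); print(n,q)
    cv2.imwrite(f'pics/z_{n}.png',cr)
a,c=cv2.imread('pics/z_wrist.png'),cv2.imread('pics/z_side.png')
a=cv2.resize(a,(400,320));c=cv2.resize(c,(400,360));h=np.zeros((360,800,3),np.uint8);h[:320,:400]=a;h[:,400:]=c
cv2.imwrite('pics/z.png',h)
E
```

```text
3.75 [531.1368128  -53.62884087  76.5234936 ] 0.005211434994851713 0.0 [ 0.40483907 -0.72359708  0.84619436]
wrist [314.43715322 222.31117403]
side [296.58594131 207.85069973]
```

View pics/z.png

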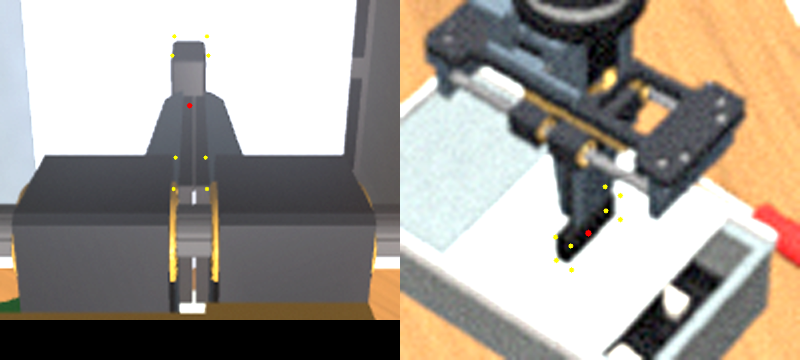

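The picture is ambiguous: the fingers look shut at the bar. I'll check the TCP reading against the fingertips visible in the first two pictures.

```bash
python3 - <<'E'
from h import *
T=np.array([183.85,544.23,184.7]);y=np.array([.32,.947,0])
out=[]
for n,(r0,r1,c0,c1) in(('scene',(140,220,530,620)),('side',(0,80,70,160))):
    f=4; im=cv2.imread(f'pics/{n}0.png')[r0:r1,c0:c1]
    cr=np.clip(cv2.resize(im,(400,356),interpolation=cv2.INTER_CUBIC).astype(float)*1.5,0,255).astype(np.uint8); f=400/90
    for P,col in((T,(0,0,255)),(T+45*y,(0,255,255)),(T-45*y,(0,255,255)),(T+45*y+[0,0,19],(255,0,255))):
        q=proj(n,[P])[0];print(n,q);cv2.circle(cr,(int((q[0]-c0+.5)*f),int((q[1]-r0+.5)*f)),3,col,-1)
    out.append(cr)
cv2.imwrite('pics/tips.png',np.hstack(out))
E
```

```text
scene [557.60754097 208.77683249]
scene [569.62612094 218.02187582]
scene [546.28389291 200.06635112]
scene [571.84358765 211.99101423]
side [118.44981228  65.19558239]
side [122.10217877  56.27029515]
side [114.64303934  74.49819263]
side [120.17904151  50.74530174]
```

View pics/tips.png

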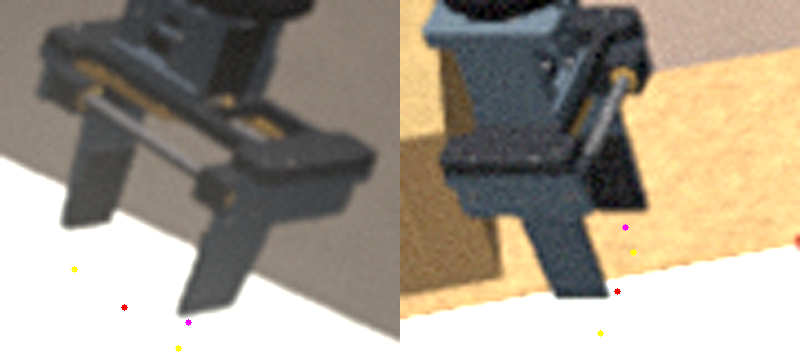

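The TCP projections fall clearly below the visible fingertips in both pictures: scene (88,226) and (207,308), side (582,296) and (618,209) in the crop. I'll triangulate the real tips.

```bash
python3 - <<'E'
from h import *
T=np.array([183.85,544.23,184.7]);y=np.array([.32,.947,0]);f=400/90
for s,d,sg in(((88,226),(582,296),-1),((207,308),(618,209),1)):
    a=np.array(s)/f-.5+[530,140]; e=(np.array(d)-[400,0])/f-.5+[70,0]
    r=least_squares(lambda X:np.r_[proj('scene',[X])[0]-a,proj('side',[X])[0]-e],T)
    print(r.x.round(1),r.fun.round(1),(r.x-(T+45*sg*y)).round(1))
E
```

```text
[167.  500.1 214.7] [ 0. -0.  0.  0.] [-2.5 -1.5 30. ]
[196.7 592.8 215.6] [-0.3  0.3 -0.3 -0.3] [-1.5  6.  30.9]
```

Both tips come out about 30 mm higher than the reported TCP, so the reported z runs 30 mm below the real fingertips. The first pinch therefore closed above the bar. I'll reopen, go down the extra 29 mm while watching the force, and close.

Call:
play_rows(targets=[[50, 0, 0, 0, 0], [50, 0, 0, 0, 0], [50, 0, 0, 0, 0], [50, 0, 0, 0, 0], [50, 0, 0, 0.01, 0], [50, 0, 0, 0.018, 0], [50, 0, 0, 0.023, 0], [50, 0, 0, 0.027, 0], [50, 0, 0, 0.027, 0]])

```text
time_s: 4.92
ee_pos: [531.0, -53.6, 49.2]
ee_rot: [0.958, 0.288, -0.0, -0.0]
wrist_force: [-0.6, -0.1, 0.3]
width: 0.5
grip_force: 0.0
```

Call:
play_rows(targets=[[0, 0, 0, 0, 0], [0, 0, 0, 0, 0], [0, 0, 0, 0, 0], [0, 0, 0, 0, 0], [0, 0, 0, 0, 0], [0, 0, 0, 0, 0]], grip_force=15)

```text
time_s: 5.68
ee_pos: [531.1, -53.4, 49.7]
ee_rot: [0.958, 0.288, 0.0, -0.0]
wrist_force: [0.3, 1.6, 2.6]
width: 0.131
grip_force: 15.0
```

The bar is gripped at 12 mm, and the reported z of 49.7 confirms the offset. Next I slide the cover along box +y, which is tool -y.

Call:
play_rows(targets=[[0, 0, -0.008, 0, 0], [0, 0, -0.018, 0, 0], [0, 0, -0.028, 0, 0], [0, 0, -0.038, 0, 0], [0, 0, -0.048, 0, 0], [0, 0, -0.058, 0, 0], [0, 0, -0.068, 0, 0], [0, 0, -0.076, 0, 0], [0, 0, -0.084, 0, 0], [0, 0, -0.09, 0, 0], [0, 0, -0.09, 0, 0]])

```text
time_s: 7.05
ee_pos: [481.1, 22.3, 49.6]
ee_rot: [0.958, 0.288, -0.0, -0.001]
wrist_force: [0.1, 2.2, 3.4]
width: 0.132
grip_force: 15.0
```

Call:
play_rows(targets=[[0, 0, -0.002, 0, 0], [0, 0, -0.004, 0, 0], [0, 0, -0.005, 0, 0], [0, 0, -0.005, 0, 0]])

```text
time_s: 7.55
ee_pos: [478.9, 25.7, 49.6]
ee_rot: [0.958, 0.288, 0.0, -0.0]
wrist_force: [0.8, -1.3, 4.9]
width: 0.129
grip_force: 15.0
```

Call:
play_rows(targets=[[0, 0, -0.001, 0, 0], [0, 0, -0.002, 0, 0], [0, 0, -0.003, 0, 0], [0, 0, -0.003, 0, 0]])

```text
time_s: 8.05
ee_pos: [477.4, 28.0, 49.6]
ee_rot: [0.958, 0.288, 0.0, 0.0]
wrist_force: [2.7, -2.0, 4.2]
width: 0.135
grip_force: 15.0
```

Call:
play_rows(targets=[[0, 0, -0.001, 0, 0], [0, 0, -0.0015, 0, 0], [0, 0, -0.0015, 0, 0]])

```text
time_s: 8.43
ee_pos: [477.4, 28.0, 49.7]
ee_rot: [0.958, 0.288, 0.001, 0.001]
wrist_force: [3.3, -6.9, 3.2]
width: 0.128
grip_force: 15.0
```

Call:
play_rows(targets=[[40, 0, 0, 0, 0], [40, 0, 0, 0, 0], [40, 0, 0, 0, 0], [40, 0, 0, 0, 0], [40, 0, 0, -0.03, 0], [40, 0, 0, -0.06, 0], [40, 0, 0, -0.1, 0], [40, 0, 0, -0.13, 0], [40, 0, 0.05, -0.13, -0.18], [40, 0, 0.1, -0.13, -0.36], [40, 0, 0.126, -0.13, -0.54], [40, 0, 0.126, -0.13, -0.72]])

```text
time_s: 9.93
ee_pos: [546.5, -77.3, 179.0]
ee_rot: [0.794, 0.608, -0.0, -0.0]
wrist_force: [-0.1, 0.4, -0.2]
width: 0.399
grip_force: 0.0
```

Call:
play_rows(targets=[[40, 0, 0, 0, -0.18], [40, 0, 0, 0, -0.36], [40, 0, 0, 0, -0.54], [40, 0, 0, 0, -0.72], [40, 0, 0, 0, -0.85], [40, 0, 0, 0, -0.85], [40, 0, 0, 0, -0.85]])

```text
time_s: 10.8
ee_pos: [545.6, -75.7, 179.4]
ee_rot: [0.475, 0.88, 0.0, -0.0]
wrist_force: [0.2, -0.0, 0.0]
width: 0.401
grip_force: 0.0
```

```bash
python3 - <<'E'
from h import *
from scipy.spatial.transform import Rotation as Ro
o=ctrl.get_obs();print(o['time_s'],o['ee_pos'],o['qpos'].round(2));print(Ro.from_quat(o['ee_rot']).as_matrix().round(3))
c=ctrl.calibration('wrist');np.savez('w3.npz',**c)
im=ctrl.capture('wrist');cv2.imwrite('pics/w3raw.png',im)
b=[512.1,-24.6,.5825]
P=np.vstack([b2w(b,[[x,y,73] for x,y in((-73,130),(73,130),(73,-130),(-73,-130))]),b2w(b,[[x,y,60] for x,y in((-5,-93),(5,-93),(5,-33),(-5,-33))])])
for i,q in enumerate(proj('wrist',P,c)): cv2.circle(im,tuple(int(v) for v in q.round()),2,(0,0,255) if i<4 else (0,255,255),-1)
cv2.imwrite('pics/w3.png',im)
E
```

```text
10.8 [545.63926171 -75.67876211 179.41958124] [-0.16  0.29  1.63  0.    1.23 -0.74]
[[-0.549  0.836 -0.   ]
 [ 0.836  0.549  0.   ]
 [ 0.    -0.    -1.   ]]
```

View pics/w3.png

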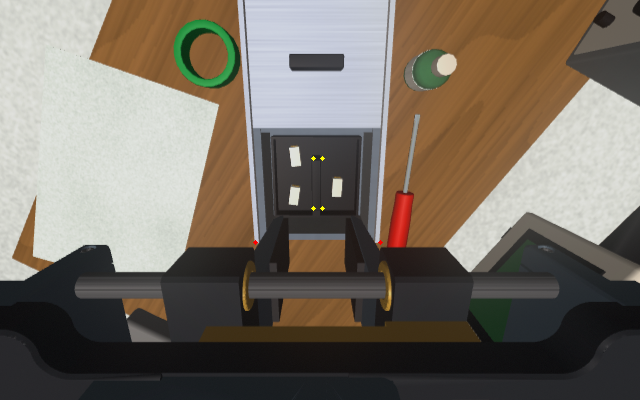

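The cover is fully open, and the tray with its three relays and handle wall is visible around (317,180). I'll zoom in to check the wall's position.

```bash
python3 - <<'E'
from h import *
d=np.load('w3.npz');c={k:d[k] for k in d}
r0,r1,c0,c1=120,225,250,390;f=5.7
cr=cv2.resize(cv2.imread('pics/w3raw.png')[r0:r1,c0:c1],None,fx=f,fy=f,interpolation=cv2.INTER_CUBIC)
cr=(255*(cr/255.)**.45).astype(np.uint8)
b=[512.1,-24.6,.5825]
for P,col in((b2w(b,[[x,-63+y,60] for x in(-5,5) for y in(-30,30)]),(0,255,255)),(b2w(b,[[x,-63+y,26] for x in(-55,55) for y in(-52,52)]),(0,0,255))):
    for q in proj('wrist',P,c): q=((q-[c0,r0]+.5)*f).astype(int);print(q);cv2.circle(cr,tuple(map(int,q)),3,col,-1)
cv2.imwrite('pics/w3c.png',cr)
E
```

```text
[364 506]
[363 217]
[412 506]
[414 217]
[149 547]
[128  87]
[627 546]
[647  86]
```

View pics/w3c.png

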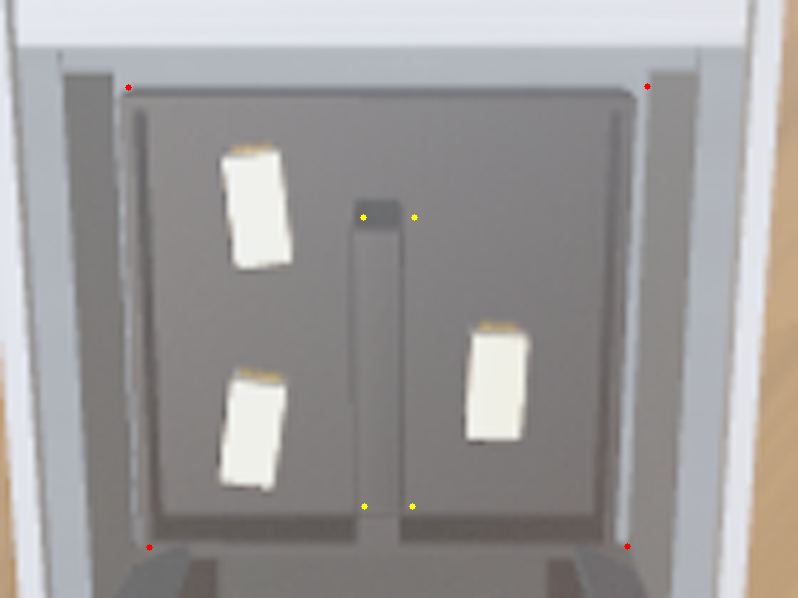

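The wall is 2.2 mm to -x and 2.5 mm to -y of the prediction, which is within the 5 mm play. I correct for that and descend with the fingertips to about 37 mm (reported 7).

Call:
play_rows(targets=[[40, -0.0044, -0.002, 0.03, 0], [40, -0.0044, -0.002, 0.07, 0], [40, -0.0044, -0.002, 0.1, 0], [40, -0.0044, -0.002, 0.125, 0], [40, -0.0044, -0.002, 0.14, 0], [40, -0.0044, -0.002, 0.152, 0], [40, -0.0044, -0.002, 0.161, 0], [40, -0.0044, -0.002, 0.168, 0], [40, -0.0044, -0.002, 0.172, 0], [40, -0.0044, -0.002, 0.172, 0]])

```text
time_s: 12.1
ee_pos: [546.5, -80.5, 7.5]
ee_rot: [0.474, 0.88, 0.0, -0.0]
wrist_force: [-0.1, -0.1, 0.1]
width: 0.397
grip_force: 0.0
```

Call:
play_rows(targets=[[20, 0, 0, 0, 0], [14, 0, 0, 0, 0], [10, 0, 0, 0, 0], [0, 0, 0, 0, 0], [0, 0, 0, 0, 0], [0, 0, 0, 0, 0], [0, 0, 0, 0, 0]], grip_force=30)

```text
time_s: 12.98
ee_pos: [546.8, -80.5, 7.7]
ee_rot: [0.474, 0.88, 0.0, 0.0]
wrist_force: [-0.2, 0.3, 2.8]
width: 0.108
grip_force: 30.0
```

The wall is gripped at 10 mm. Now I lift gently by 146 mm.

Call:
play_rows(targets=[[0, 0, 0, -0.002, 0], [0, 0, 0, -0.006, 0], [0, 0, 0, -0.012, 0], [0, 0, 0, -0.019, 0], [0, 0, 0, -0.027, 0], [0, 0, 0, -0.036, 0], [0, 0, 0, -0.045, 0], [0, 0, 0, -0.053, 0], [0, 0, 0, -0.058, 0], [0, 0, 0, -0.06, 0]])

```text
time_s: 14.22
ee_pos: [546.6, -80.5, 67.9]
ee_rot: [0.474, 0.88, 0.0, 0.0]
wrist_force: [0.9, 0.2, -1.8]
width: 0.111
grip_force: 30.0
```

Call:
play_rows(targets=[[0, 0, 0, -0.005, 0], [0, 0, 0, -0.013, 0], [0, 0, 0, -0.022, 0], [0, 0, 0, -0.032, 0], [0, 0, 0, -0.042, 0], [0, 0, 0, -0.052, 0], [0, 0, 0, -0.062, 0], [0, 0, 0, -0.071, 0], [0, 0, 0, -0.079, 0], [0, 0, 0, -0.084, 0], [0, 0, 0, -0.086, 0], [0, 0, 0, -0.086, 0]])

```text
time_s: 15.72
ee_pos: [546.4, -80.5, 153.4]
ee_rot: [0.474, 0.88, 0.0, -0.0]
wrist_force: [0.3, -0.6, -2.6]
width: 0.11
grip_force: 30.0
```

Call:
play_rows(targets=[[0, 0, 0, 0, 0], [0, 0, 0, 0, 0], [0, 0, 0, 0, 0], [0, 0, 0, 0, 0]])

```text
time_s: 16.23
ee_pos: [546.5, -80.5, 153.5]
ee_rot: [0.474, 0.88, 0.0, -0.0]
wrist_force: [0.1, 0.6, -3.1]
width: 0.107
grip_force: 30.0
```

```bash
python3 - <<'E'
from h import *
o=ctrl.get_obs();print(o['time_s'],o['ee_pos'],o['width'],o['grip_force'],o['wrist_force'])
w=ctrl.capture('wrist');s=ctrl.capture('side')[100:270,220:400]
cv2.imwrite('pics/f.png',np.hstack([cv2.resize(w[50:350,160:480],(400,375)),cv2.resize(s,(397,375),interpolation=cv2.INTER_CUBIC)]))
E
```

```text
16.225 [546.47284514 -80.52455696 153.49044737] 0.10671176103836896 29.99954402446747 [ 0.12152008  0.6205968  -3.05743897]
```

View pics/f.png

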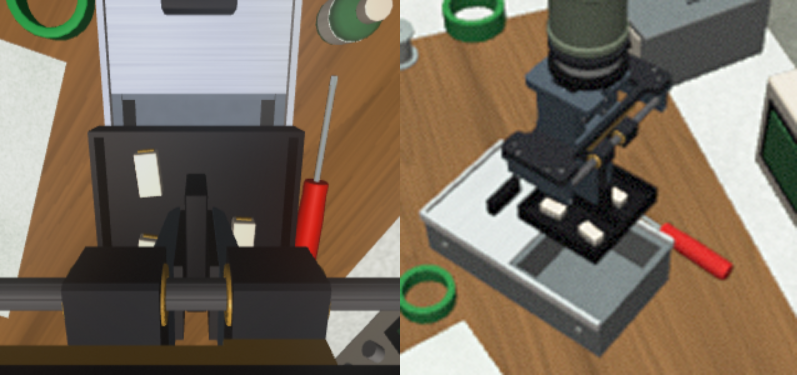

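The picture shows the tray held level above the open compartment with all three relays in it, the cover open and the bystanders in place. I'll hand in.

```bash
python3 -c "
from station import ctrl
print(ctrl.hand_in())"
```

```text
the job is handed in; nothing more can be done
None
```

The job is handed in (no verdict was returned): the cover is fully open against its stop, and the tray with all three relays is held level and steady above its compartment, its underside about 15 cm above the bench.

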